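# Check and load the bench conveyor rail

### The job

Get the bench conveyor rail ready: first lift the weighted dummy carrier off the rail and stand it upright in the middle of the grey tray, then feel the end float of the empty rail's drive shaft by pulling it out gently to its stop and pushing it back fully home. After that, hang every waiting board carrier on the rail, each lifted over the lip and lowered until its hook is fully seated behind it. Leave the tape, the spool and the bottle alone.

Things in the scene. Friction and masses are not known exactly. Their poses are not given: they have to be found in the camera images.
- rail: fixed conveyor rail section of aluminium, 440 long along its y axis, with a grey gearbox at its +y end; origin on the bench directly below the outer (robot-side, -x) face of the lip, midway along the rail. x points away from the robot, z up
- rail_lip (a point): top edge of the anti-jump lip, on its outer face, midway along the rail, 165 above the bench; axes as the rail. The lip is a wall 6 thick (x 0..6), its outer face 80 high; behind it a channel 34 wide (x 6..40) and 32 deep, then a rear wall (x 40..46) 10 lower than the lip; end plates at y = +-220
- shaft (a joint): position of the drive shaft along its axis: 0 = pushed fully home (away from the robot, rail +x), 0.020 m = pulled out to its outer stop (toward the robot, rail -x). Moves with about 2.5 N of friction and stays where it is left; starts between the stops
- shaft_hub (a point): middle of the steel hub on the shaft's free end, a cylinder 32 in diameter and 44 long lying along the rail's x axis, axis 120 above the bench, in front of the gearbox; moves with the shaft. With the shaft home it is at x -80, y +275 from the rail's origin
- tray: fixed grey open plastic tray, outside 100 (x) x 106 (y) x 14 high, walls 4, inner floor 4 above the bench; origin at the centre of its underside. It takes one of the five places in the row in front of the rail
- dummy: dummy carrier, hanging on the rail at the start: same foot, strap, hook and grip tab as the board carriers and the same frame, but with a plain dark steel weight 46 x 66 x 30 on its foot instead of a board; about 0.34 kg
- carrier_a: steel board carrier, 87 long x 76 wide x 157 tall, standing on its foot plate (x -31..34, y +-38, 6 thick; circuit board on it up to z 24); origin centre of underside, x toward the hook. At the rear an upright strap (rear face x 34) bears a level bridge (x -7..56, 36 wide, z 105..113) whose tip turns down (x 48..56, lower end z 85). 3 or 4 are there, an absent one reads None
- carrier_b: another carrier, exactly as carrier_a. Grip tab of all carriers: black plastic, on top of the bridge nearly over the centre of mass, centred on x = y = 0, 14 thick along x, 40 wide along y, from z 113 to 157. About 0.25 kg
- carrier_c: another carrier, exactly as carrier_a. Seated on the rail, its axes are parallel to the rail's and its origin is at about x -34, z -105 in the frame of rail_lip, at any y from -180 to 180: strap against the lip's outer face, bridge on the lip's top, tip in the channel. Let go, it leans about 6 degrees outward at the top, within its play, and sits up to 6 lower
- carrier_d: another carrier, exactly as carrier_a. The 14 mm gap between strap and hook tip takes the 6 mm lip, so there are 8 mm of play along x. To pass over the lip its underside must be more than 80 above the bench; seated it is 60 above it
- tape: bystander: roll of black tape 62 across, 19 high, origin at its underside, left of the row
- spool: bystander: reel of solder 56 across, 42 high, origin at its underside, right of the rail
- bottle: bystander: small brown dropper bottle 33 across, 102 high, origin at its underside, left of the gearbox

How it is judged:
By the outcome, as a careful person would: the job done as asked, in the order asked, and still so for the second after the job is handed in, with the robot touching nothing.
Of carrier_a, carrier_b, carrier_c, carrier_d only 3 to 4 are there at a start; the rules pass over those that are not, and their reading is None.
At some moment in a run one of carrier_a, carrier_b, carrier_c, carrier_d may be knocked a few centimetres aside while the robot is not near it.
It also fails if it takes over 210 s, if anything falls off the work surface, if the arm or the gripper's body presses on something with over 40 N, if the wrist force passes 120 N, or if a joint passes its speed limit or range.

### The arm

A 6-joint arm with a two-finger parallel gripper is mounted at the origin on a cart in front of the work surface, level with it; the furniture and walls round the work are solid. World frame = base frame: x ahead of the robot, y to its left, z up, the work surface at z = 0. Lengths are in m, angles in rad, forces in N, time in s.
With the tool pointing down it reaches from about 0.25 to 0.775 m from the base axis. Payload 4 kg.
Tool frame: the origin (TCP) lies at the centre of the arm's flange, where the gripper is bolted on; the fingertips stand 199 mm ahead of it and the grasp point (between the pads) lies 180 mm ahead of it (robot.tcp_to_tips is the z of the fingertips in the tool frame, in m); z points along the fingers, y is the line along which they close (so a half turn about z gives the same grasp; the last joint's range is limited). The gripper opens to 94 mm and grips with 3 to 60 N. Pads are 16 mm wide; open, the fingers measure 119 mm over their backs; the gripper's body (75 mm by 177 mm) begins 78 mm behind the grasp point.
Start: joints at [-1.306, 0.087, 1.371, -0, 1.684, -0.103], TCP at [0.198, -0.513, 0.405] pointing down, gripper open.
Joint ranges: [-3.1, 3.1], [-0.76, 2.03], [0.27, 2.55], [-1.08, 4.22], [0.17, 2.65], [-2.57, 2.57]. Speed limits (rad/s): [2.79, 2.79, 3.14, 3.14, 3.14, 3.14].

### API

Orientations are given as [roll, pitch, yaw] about the fixed x, y, z axes, in that order (R = Rz(yaw) Ry(pitch) Rx(roll)).
In Python, from bench import robot gives the robot as it stands.
- The arm moves only by the tool play_rows, never from a script. Its arguments are lists of equal length, an entry for each row: "translation": the shift along the tool's x, y, z scaled (see below), a list of three; "twist": the turn, a rotation vector about the tool's x, y, z scaled (see below), a list of three; "gripper": the opening, from -1 (shut) to 1 (fully open). A call has 1 to 8 rows; each row shifts and turns the commanded pose from where the row before left it, along the tool's axes as they then stand; what a row does not reach is not made up. The controller multiplies each number of a shift by 0.04 m and each number of a turn by 0.1 rad. A row lasts 1/10 s, in which the tool goes at most 50 mm and 8.59 degrees, less where a joint would pass 70% of its speed; a pose out of reach is approached as far as the arm can. A call with a number of a shift or a turn outside -1 to 1 is refused whole. A call with a gripper value outside its range is refused whole. The fingers move at their own pace and stop on an object; the grip force is fixed at half the most. Time passes only in rows, so rows that do not move let the fingers close. It gives the time, the measured TCP pose, the force, the opening and the grip force at its end, in the units of the state.
- robot.get_obs(): the state, without advancing time (a new reading comes with each control period).
- robot.snapshot(name): name is "scene" or "side" or "wrist"; returns the picture (384x512x3 uint8, red, green, blue); there is no depth.
- robot.camera_model(name): a dict with "camera_matrix" (3x3 intrinsics, pixels), "rvec" (rotation vector, rad) and "tvec" (3), from world to camera coordinates, as OpenCV has them. Camera axes: x right, y down, z forward; pixel columns grow to the right and rows downward; lengths in m; the calibration is good to about 2 mm. A picture is of the moment at which its call begins: read the wrist's pose just before it. camera_model takes no time and is no camera call; for the wrist camera it gives the pose at the moment of the call.
- robot.close_job(): hands the job in; it is judged then, once.
Trained networks look in the newest picture that a camera, given by its name, has taken for a name from the list of things; names that differ only in an ending like _2 or _b are one class to them, and where a whole thing is asked for, a point or a joint stands for the part that bears it (a point fixed in the world has none). Each returns a list of dicts, best first, with "score" (0 to 1); they miss things now and then, are a little off and sometimes report something else, mostly with a low value. They report only what shows in the picture. A call takes as long as a camera call.
- robot.recognise(name, camera): "centre" ([x, y, z] in m, in world coordinates, good to about 4 mm: the middle of the surface that is visible of it).
- robot.spot_point(name, camera): "centre" ([x, y, z] in m, in world coordinates, good to about 4 mm: a listed point, or the origin of a listed thing).
The state is a dict: "time": time; "joint_positions": joint angles; "qvel": joint speeds; "joint_torque": joint torques, N m; "tool_pos": TCP position; "ee_rot": TCP orientation; "wrist_force": force on the tool from outside, world axes, zero at the start; "wrist_torque": the same for the moment, N m; "width": finger opening in m; "finger_force": force on a finger pad.
Only numpy, scipy, OpenCV 4.12 (cv2) and the standard library are available. Lean on these libraries where they do the work, as an engineer would, in place of code of your own. Each camera call takes 0.05 s, during which the arm holds its last target. There are 200 camera calls.

## Working session

There is one attempt and no reset: what is moved stays moved. The work goes in short steps, Python scripts to look and compute and a tool call to move; the robot and the scene stay as the last step left them, time stands still between calls to the robot, and variables do not carry over. Pictures are saved under pics/ and viewed, at most 14 in all, crops included, and the job is handed in when it is done.

Besides the shell and the picture viewer there is one more tool, called after ">>>" as name(argument=value, ...) on one line, values as JSON. play_rows: Moves the arm, as the interface text tells. Its arguments: {"type":"object","properties":{"translation":{"type":"array","items":{"type":"array","items":{"type":"number","minimum":-1,"maximum":1}}},"twist":{"type":"array","items":{"type":"array","items":{"type":"number","minimum":-1,"maximum":1}}},"gripper":{"type":"array","items":{"type":"number"}}},"required":["translation","twist","gripper"]}

```bash
ls; mkdir -p pics
cat > h.py <<'E'
import numpy as np, cv2
from scipy.spatial.transform import Rotation as R
from bench import robot
def snap(cam,fn):
    im=robot.snapshot(cam); cv2.imwrite('pics/'+fn,im[:,:,::-1]); return im
def proj(cam,P):
    m=robot.camera_model(cam)
    p,_=cv2.projectPoints(np.array(P,float).reshape(-1,3),np.array(m['rvec']),np.array(m['tvec']),np.array(m['camera_matrix']),None)
    return p[:,0]
def ray(cam,uv,z):
    m=robot.camera_model(cam);Rm=cv2.Rodrigues(np.array(m['rvec'],float))[0];t=np.array(m['tvec']).ravel()
    c=-Rm.T@t;d=Rm.T@np.linalg.inv(m['camera_matrix'])@np.array([uv[0],uv[1],1.])
    return c+d*(z-c[2])/d[2]
def st():
    o=robot.get_obs();print('t',round(o['time'],2),'pos',np.round(o['tool_pos'],4),'rot',np.round(o['ee_rot'],4),'F',np.round(o['wrist_force'],1),'w',round(float(o['width']),4),'ff',np.round(o['finger_force'],1));return o
E
python3 - <<'E'
from h import *
st()
for c in ['scene','side']:
    snap(c,c+'0.png')
    for n in ['rail_lip','shaft_hub','tray','dummy','carrier_a','tape','spool','bottle','rail']:
        print(c,n,[(np.round(d['centre'],3).tolist(),round(d['score'],2)) for d in robot.spot_point(n,c)][:6])
st()
E
```

```text
pics
t 0.0 pos [ 0.1977 -0.5131  0.4035] rot [-3.1394e+00 -3.0000e-04  3.6780e-01] F [-0.   1.1 -0.1] w 0.0941 ff 0.0
scene rail_lip [([0.427, -0.382, -0.001], 0.27)]
scene shaft_hub [([0.43, -0.376, -0.001], 0.58), ([0.603, -0.14, 0.058], 0.15)]
scene tray []
scene dummy [([0.604, -0.138, 0.062], 0.74), ([0.448, -0.02, -0.001], 0.48)]
scene carrier_a [([0.447, -0.02, 0.002], 0.92), ([0.449, -0.282, -0.002], 0.81), ([0.428, -0.379, -0.004], 0.67), ([0.445, 0.088, -0.0], 0.62)]
scene tape [([0.448, 0.3, 0.002], 0.71)]
scene spool [([0.66, -0.432, -0.001], 0.8)]
scene bottle []
scene rail [([0.43, -0.38, -0.002], 0.54)]
side rail_lip []
side shaft_hub [([0.545, 0.226, 0.118], 0.75)]
side tray [([0.435, -0.148, -0.001], 0.72), ([0.664, -0.434, -0.003], 0.65), ([0.445, -0.02, -0.0], 0.56)]
side dummy [([0.606, -0.136, 0.059], 0.96)]
side carrier_a [([0.445, -0.018, -0.001], 0.91), ([0.431, -0.387, -0.002], 0.78), ([0.442, 0.086, 0.002], 0.71), ([0.455, -0.282, 0.001], 0.67)]
side tape []
side spool [([0.666, -0.435, -0.004], 0.47)]
side bottle [([0.604, 0.348, -0.001], 0.93)]
side rail []
t 1.0 pos [ 0.1978 -0.5132  0.4047] rot [3.1415 0.     0.3678] F [0.6 0.8 0.2] w 0.0941 ff 0.0
```

View pics/scene0.png

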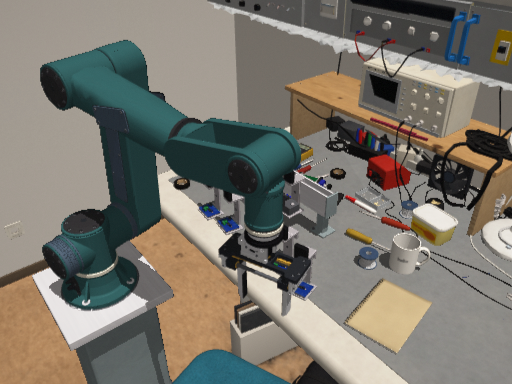

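View pics/side0.png

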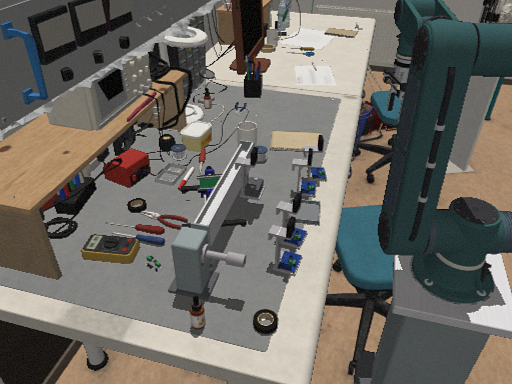

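>>> play_rows(translation=[[0,0,-0.4],[0,0,-0.4],[0,0,-0.4],[0,0,-0.4],[0,0,-0.4],[0,0,0],[0,0,0],[0,0,0]], twist=[[0,0,-1],[0,0,-1],[0,0,-1],[0,0,-1],[0,0,-1],[0,0,-1],[0,0,-1],[0,0,-1]], gripper=[1,1,1,1,1,1,1,1])

```text
time: 1.8
tool_pos: [0.1978, -0.5132, 0.4849]
ee_rot: [3.141, 0.0, 1.172]
wrist_force: [-0.6, -0.5, -0.3]
width: 0.0937
finger_force: 0.0
```

>>> play_rows(translation=[[0,0,0],[0,0,0],[0,0,0],[0,0,0],[0,0,0]], twist=[[0,0,-1],[0,0,-1],[0,0,-1],[0,0,-1],[0,0,-0.03]], gripper=[1,1,1,1,1])

```text
time: 2.3
tool_pos: [0.1978, -0.5132, 0.4847]
ee_rot: [3.142, 0.0, 1.571]
wrist_force: [-0.1, 0.1, -0.2]
width: 0.094
finger_force: 0.0
```

>>> play_rows(translation=[[0.8,0.5,0],[0.8,0.5,0],[0.8,0.5,0],[0.8,0.5,0],[0.8,0.5,0],[0.8,0.5,0],[0.8,0.5,0],[0.8,0.5,0]], twist=[[0,0,0],[0,0,0],[0,0,0],[0,0,0],[0,0,0],[0,0,0],[0,0,0],[0,0,0]], gripper=[1,1,1,1,1,1,1,1])

```text
time: 3.1
tool_pos: [0.3582, -0.2557, 0.4849]
ee_rot: [3.141, 0.001, 1.568]
wrist_force: [0.4, -0.9, -0.5]
width: 0.0942
finger_force: 0.0
```

>>> play_rows(translation=[[0.8,0,0],[0.8,0,0],[0.6,0,0],[0,0,0]], twist=[[0,0,0],[0,0,0],[0,0,0],[0,0,0]], gripper=[1,1,1,1])

```text
time: 3.5
tool_pos: [0.3575, -0.1671, 0.4855]
ee_rot: [3.14, 0.0, 1.573]
wrist_force: [-0.7, -0.5, -0.2]
width: 0.0939
finger_force: 0.0
```

Run:
```python
from h import *
st()
for c in ['wrist','scene','side']:
    snap(c,c+'1.png')
    for n in ['rail_lip','shaft_hub','tray','dummy','carrier_a','rail']:
        print(c,n,[(np.round(d['centre'],3).tolist(),round(d['score'],2)) for d in robot.spot_point(n,c)][:6])
```

```text
t 3.5 pos [ 0.3575 -0.1671  0.4855] rot [3.1399e+00 5.0000e-04 1.5728e+00] F [-0.7 -0.5 -0.2] w 0.0939 ff 0.0
wrist rail_lip []
wrist shaft_hub []
wrist tray [([0.437, -0.153, -0.003], 0.69)]
wrist dummy [([0.602, -0.135, 0.059], 0.75)]
wrist carrier_a [([0.446, -0.022, 0.001], 0.93), ([0.455, -0.284, -0.001], 0.87), ([0.431, -0.385, -0.0], 0.56)]
wrist rail []
scene rail_lip [([0.638, -0.045, 0.164], 0.64), ([0.603, -0.138, 0.061], 0.32)]
scene shaft_hub [([0.437, -0.153, 0.0], 0.16)]
scene tray [([0.438, -0.154, 0.003], 0.77)]
scene dummy [([0.607, -0.139, 0.057], 0.93)]
scene carrier_a [([0.453, -0.283, -0.001], 0.87), ([0.428, -0.381, 0.001], 0.81), ([0.448, -0.02, -0.001], 0.68), ([0.44, 0.09, -0.001], 0.62)]
scene rail []
side rail_lip [([0.638, -0.048, 0.164], 0.83)]
side shaft_hub [([0.543, 0.226, 0.114], 0.97)]
side tray [([0.437, -0.15, 0.0], 0.83)]
side dummy [([0.604, -0.132, 0.058], 0.61)]
side carrier_a [([0.444, -0.022, -0.002], 0.79), ([0.444, 0.089, 0.001], 0.78), ([0.449, -0.279, 0.002], 0.66), ([0.43, -0.384, -0.001], 0.56)]
side rail [([0.637, -0.047, -0.005], 0.94), ([0.601, -0.137, 0.06], 0.48)]
```

View pics/wrist1.png

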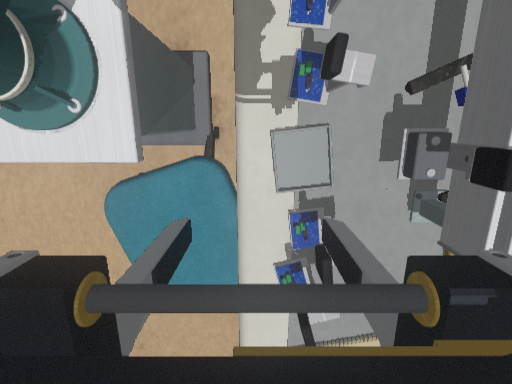

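>>> play_rows(translation=[[-0.2,0.6,0],[-0.2,0.6,0],[-0.2,0.6,0],[-0.2,0.6,0],[-0.2,0.6,0],[-0.2,0.6,0],[-0.2,0.4,0],[0,0,0]], twist=[[0,0,0],[0,0,0],[0,0,0],[0,0,0],[0,0,0],[0,0,0],[0,0,0],[0,0,0]], gripper=[1,1,1,1,1,1,1,1])

```text
time: 5.35
tool_pos: [0.5193, -0.226, 0.4831]
ee_rot: [-3.14, -0.001, 1.571]
wrist_force: [0.1, -0.0, -0.9]
width: 0.0941
finger_force: 0.0
```

Run:
```python
from h import *
st()
a=snap('wrist','wrist2.png')
for n in ['rail_lip','shaft_hub','tray','dummy','carrier_a','rail']:
        print(n,[(np.round(d['centre'],3).tolist(),round(d['score'],2)) for d in robot.spot_point(n,'wrist')][:6])
b=snap('side','side2.png')
o=np.array([.638,-.047])
for im,c in((a,'wrist'),(b,'side')):
    v=np.ascontiguousarray(im[:,:,::-1])
    for y,col in((0,(0,0,255)),(-3,(0,255,0)),(3,(255,0,0))):
        t=np.radians(y);r=np.array([[np.cos(t),-np.sin(t)],[np.sin(t),np.cos(t)]])
        P=[[*(o+r@[0,s]),.165] for s in(-.22,.22)]
        p=proj(c,P).round().astype(int);cv2.line(v,tuple(p[0].tolist()),tuple(p[1].tolist()),col,1)
    cv2.imwrite(f'pics/o_{c}.png',v if c=='wrist' else cv2.resize(v[120:320,150:350],None,fx=3,fy=3,interpolation=cv2.INTER_CUBIC))
m=robot.camera_model('wrist');Rm=cv2.Rodrigues(np.array(m['rvec'],float))[0];print(Rm,-Rm.T@np.array(m['tvec']).ravel(),m['camera_matrix'])
```

```text
t 5.35 pos [ 0.5193 -0.226   0.4831] rot [-3.1398e+00 -9.0000e-04  1.5710e+00] F [ 0.1 -0.  -0.9] w 0.0941 ff 0.0
rail_lip [([0.638, -0.045, 0.164], 0.91)]
shaft_hub []
tray [([0.438, -0.153, -0.002], 0.93)]
dummy [([0.603, -0.137, 0.058], 0.97), ([0.439, -0.154, -0.003], 0.59), ([0.454, -0.283, -0.001], 0.19)]
carrier_a [([0.447, -0.021, -0.002], 0.94), ([0.452, -0.284, -0.001], 0.85), ([0.432, -0.381, -0.004], 0.75)]
rail []
[[ 9.99998140e-01 -5.08525167e-04  1.86049040e-03]
 [-9.63816858e-04 -9.67294442e-01  2.53654357e-01]
 [ 1.67065240e-03 -2.53655679e-01 -9.67293133e-01]] [ 0.51669081 -0.15242892  0.46489395] [[266.749884     0.         256.42025378]
 [  0.         266.749884   193.85836818]
 [  0.           0.           1.        ]]
```

View pics/o_wrist.png

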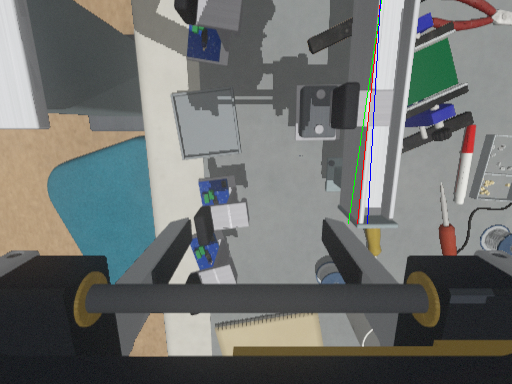

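View pics/o_side.png

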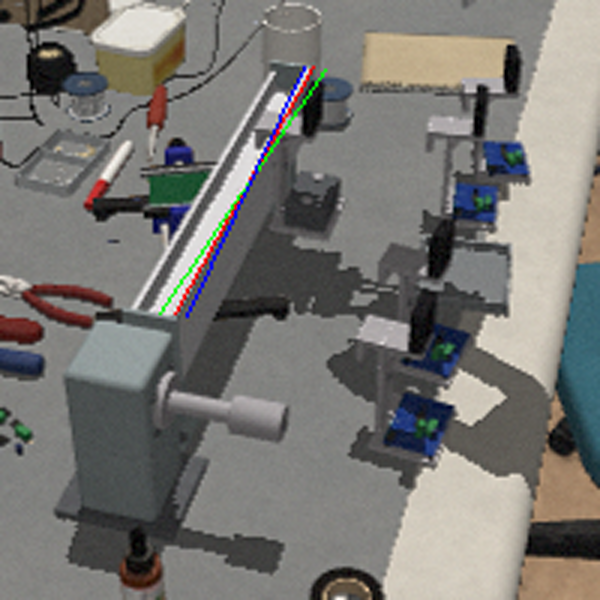

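Run:
```python
from h import *
im=cv2.imread('pics/wrist2.png',0).astype(np.float32)
xs=np.arange(.615,.70,.0025)
print((xs*1000).round(1).tolist())
for y in (-.25,-.22,-.19,-.10,-.06,-.02,0.02,.06):
    p=proj('wrist',[[x,y,.165] for x in xs]).astype(np.float32)
    print(y,cv2.remap(im,p[:,:1].copy(),p[:,1:].copy(),1).ravel().astype(int).tolist())
c=cv2.imread('pics/wrist2.png')
g=c.max(2)<60
n,l,s,ce=cv2.connectedComponentsWithStats(g.astype(np.uint8))
for i in range(1,n):
    if 150<s[i,4]<3000:
        pts=np.argwhere(l==i)[:,::-1].astype(np.float32);print(s[i],ce[i].round(1),cv2.minAreaRect(pts))
v=cv2.resize(c[60:300,170:390],None,fx=2.5,fy=2.5,interpolation=cv2.INTER_CUBIC);cv2.imwrite('pics/crop2.png',v)
```

```text
[615.0, 617.5, 620.0, 622.5, 625.0, 627.5, 630.0, 632.5, 635.0, 637.5, 640.0, 642.5, 645.0, 647.5, 650.0, 652.5, 655.0, 657.5, 660.0, 662.5, 665.0, 667.5, 670.0, 672.5, 675.0, 677.5, 680.0, 682.5, 685.0, 687.5, 690.0, 692.5, 695.0, 697.5]
-0.25 [108, 80, 86, 100, 104, 103, 103, 104, 104, 105, 191, 218, 155, 132, 132, 134, 134, 134, 133, 131, 105, 101, 103, 105, 188, 212, 161, 149, 147, 146, 148, 151, 151, 150]
-0.22 [102, 105, 104, 103, 105, 104, 104, 105, 105, 110, 202, 215, 217, 219, 219, 217, 219, 218, 217, 179, 105, 103, 102, 107, 197, 211, 160, 154, 153, 154, 152, 152, 153, 152]
-0.19 [103, 104, 104, 104, 104, 103, 106, 105, 105, 116, 208, 213, 221, 221, 219, 216, 218, 217, 216, 162, 106, 106, 105, 114, 205, 213, 150, 148, 150, 152, 150, 151, 152, 151]
-0.1 [102, 101, 102, 103, 100, 100, 103, 103, 102, 145, 215, 206, 220, 218, 220, 216, 219, 215, 215, 120, 105, 103, 105, 152, 221, 186, 82, 83, 84, 82, 82, 82, 80, 79]
-0.06 [102, 99, 100, 100, 100, 99, 101, 99, 102, 172, 219, 213, 219, 216, 219, 215, 219, 217, 209, 108, 100, 100, 100, 167, 215, 129, 74, 72, 61, 69, 137, 150, 122,
[... 672 characters left out ...]
833)
[432  86  35  21 189] [449.9  95.7] ((449.0458984375, 96.10491943359375), (5.496943473815918, 39.16572570800781), 66.37062072753906)
[429 112  43  29 408] [449.9 126.4] ((450.6999816894531, 125.60003662109375), (15.400003433227539, 46.00000762939453), 53.13010025024414)
[195 206  20  37 274] [206.6 221.7] ((204.10809326171875, 224.64865112304688), (35.51018142700195, 15.124707221984863), 80.53767395019531)
[ 152  221   40   65 1014] [171.5 257.4] ((172.4582061767578, 253.28244018554688), (19.428508758544922, 72.53453063964844), 28.217357635498047)
[ 322  220   59   69 1125] [342.1 258.4] ((341.6310119628906, 261.4275817871094), (87.31964111328125, 26.835960388183594), 49.76364517211914)
```

View pics/crop2.png

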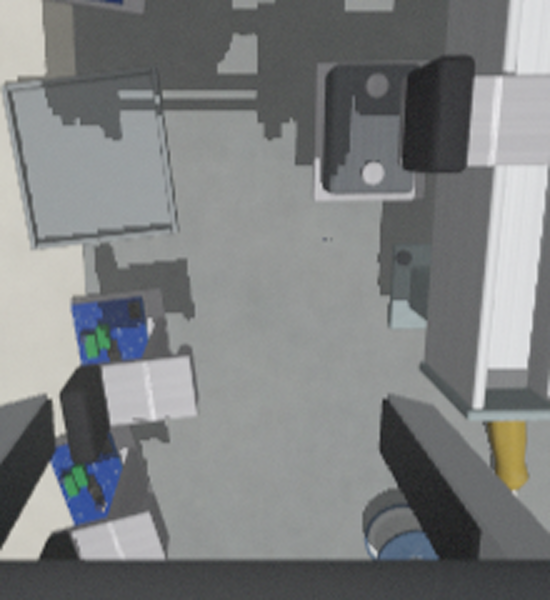

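Run:
```python
from h import *
f=lambda u,v,z:ray('wrist',(170+u/2.5,60+v/2.5),z).round(4).tolist()
print('dummy top corners',[f(*q,.215) for q in((415,70),(470,57),(467,172),(405,165))])
print('bridge edges',f(490,73,.172),f(490,165,.172))
print('tray',[f(*q,.014) for q in((5,85),(155,68),(178,232),(33,245))])
print('c-284 tab top',[f(*q,.157) for q in((62,372),(102,365),(108,462),(80,460))],'bridge',[f(*q,.113) for q in((105,372),(188,357),(197,412),(108,425))])
```

```text
dummy top corners [[0.587, -0.122, 0.215], [0.6059, -0.1177, 0.215], [0.6086, -0.1568, 0.215], [0.5858, -0.1543, 0.215]]
bridge edges [0.6301, -0.1179, 0.172] [0.6339, -0.1546, 0.172]
tray [[0.3833, -0.1064, 0.014], [0.4789, -0.0963, 0.014], [0.4919, -0.1994, 0.014], [0.394, -0.208, 0.014]]
c-284 tab top [[0.4426, -0.2518, 0.157], [0.4621, -0.2483, 0.157], [0.4629, -0.2992, 0.157], [0.4489, -0.2981, 0.157]] bridge [[0.4558, -0.266, 0.113], [0.5019, -0.2574, 0.113], [0.5066, -0.2897, 0.113], [0.4562, -0.2975, 0.113]]
```

>>> play_rows(translation=[[0.55,0.5,0],[0.55,0.5,0],[0.55,0.5,0],[0.57,0.47,0],[0,0,0.65],[0,0,0.65],[0,0,0.65],[0,0,0.65]], twist=[[0,0,0],[0,0,0],[0,0,0],[0,0,0],[0,0,0],[0,0,0],[0,0,0],[0,0,0]], gripper=[1,1,1,1,1,1,1,1])

```text
time: 6.55
tool_pos: [0.5962, -0.1361, 0.38]
ee_rot: [3.141, 0.0, 1.571]
wrist_force: [-0.0, 0.6, -0.6]
width: 0.094
finger_force: 0.0
```

>>> play_rows(translation=[[0,0,0],[0,0,0],[0,0,0],[0,0,0],[0,0,0],[0,0,0],[0,0,0],[0,0,0]], twist=[[0,0,0],[0,0,0],[0,0,0],[0,0,0],[0,0,0],[0,0,0],[0,0,0],[0,0,0]], gripper=[0,-0.5,-0.7,-0.8,-1,-1,-1,-1])

```text
time: 7.35
tool_pos: [0.5966, -0.1364, 0.3807]
ee_rot: [3.142, 0.0, 1.571]
wrist_force: [-0.4, 0.2, -0.1]
width: 0.0332
finger_force: 0.0
```

Run:
```python
from h import *
st()
```

```text
t 7.35 pos [ 0.5966 -0.1364  0.3807] rot [3.1415e+00 1.0000e-04 1.5708e+00] F [-0.4  0.2 -0.1] w 0.0332 ff 0.0
```

>>> play_rows(translation=[[0,0,0],[0,0,0],[0,0,0],[0,0,0],[0,0,0],[0,0,0],[0,0,0],[0,0,0]], twist=[[0,0,0],[0,0,0],[0,0,0],[0,0,0],[0,0,0],[0,0,0],[0,0,0],[0,0,0]], gripper=[-1,-1,-1,-1,-1,-1,-1,-1])

```text
time: 8.15
tool_pos: [0.5972, -0.1362, 0.3826]
ee_rot: [3.136, 0.001, 1.571]
wrist_force: [2.9, 1.9, 4.8]
width: 0.014
finger_force: 30.0
```

>>> play_rows(translation=[[0,0.02,-0.06],[0,0.02,-0.12],[0,0,-0.12],[0,0,-0.15],[0,0,-0.2],[0,0,-0.2],[0,0,-0.3],[0,0,-0.3]], twist=[[0,0,0],[0,0,0],[0,0,0],[0,0,0],[0,0,0],[0,0,0],[0,0,0],[0,0,0]], gripper=[-1,-1,-1,-1,-1,-1,-1,-1])

```text
time: 8.95
tool_pos: [0.5979, -0.1364, 0.4401]
ee_rot: [3.141, 0.0, 1.571]
wrist_force: [0.5, -0.3, -4.2]
width: 0.014
finger_force: 30.0
```

Run:
```python
from h import *
st()
snap('side','side3.png')
v=cv2.imread('pics/side3.png')[60:320,150:410]
snap('scene','scene3.png');w=cv2.imread('pics/scene3.png')[140:340,160:360]
cv2.imwrite('pics/c3.png',np.hstack([cv2.resize(v,(400,400)),cv2.resize(w,(400,400))]))
print(robot.spot_point('dummy','side'));print(robot.spot_point('tray','scene'))
```

```text
t 8.95 pos [ 0.5979 -0.1364  0.4401] rot [3.1415e+00 3.0000e-04 1.5706e+00] F [ 0.5 -0.3 -4.2] w 0.014 ff 30.0
[{'centre': [0.5961, -0.1341, 0.1167], 'score': 0.76}]
[]
```

View pics/c3.png

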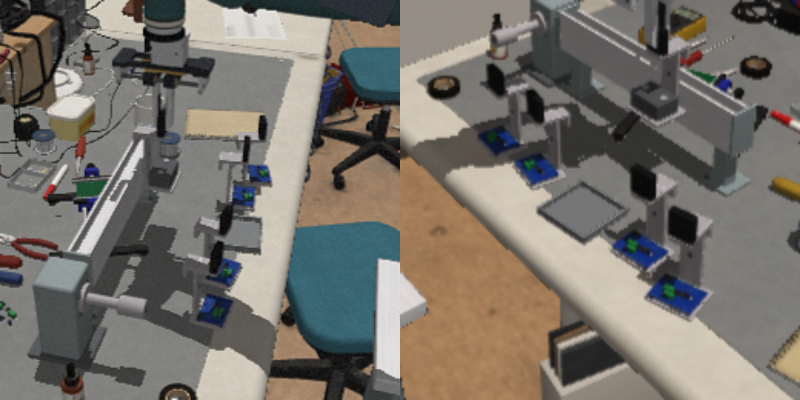

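>>> play_rows(translation=[[-0.05,-0.5,0],[-0.05,-0.5,0],[-0.05,-0.5,0],[-0.05,-0.5,0],[-0.05,-0.5,0],[-0.05,-0.5,0],[-0.05,-0.5,0],[-0.05,-0.5,0]], twist=[[0,0,0],[0,0,0],[0,0,0],[0,0,0],[0,0,0],[0,0,0],[0,0,0],[0,0,0]], gripper=[-1,-1,-1,-1,-1,-1,-1,-1])

```text
time: 9.95
tool_pos: [0.4371, -0.1523, 0.438]
ee_rot: [-3.14, -0.0, 1.571]
wrist_force: [0.7, -1.1, -3.4]
width: 0.0139
finger_force: 30.0
```

>>> play_rows(translation=[[0,-0.03,0],[0,0,0.4],[0,0,0.4],[0,0,0.4],[0,0,0.4],[0,0,0.4],[0,0,0.25],[0,0,0]], twist=[[0,0,-0.5],[0,0,-0.5],[0,0,0],[0,0,0],[0,0,0],[0,0,0],[0,0,0],[0,0,0]], gripper=[-1,-1,-1,-1,-1,-1,-1,-1])

```text
time: 10.75
tool_pos: [0.4364, -0.1521, 0.3465]
ee_rot: [-3.138, -0.002, 1.671]
wrist_force: [-0.9, -0.5, -3.2]
width: 0.0138
finger_force: 30.0
```

Run:
```python
from h import *
st()
for c in ('scene','side'):
    robot.snapshot(c)
    for n in ('dummy','tray'): print(c,n,robot.spot_point(n,c))
```

```text
t 10.75 pos [ 0.4364 -0.1521  0.3465] rot [-3.1376e+00 -2.4000e-03  1.6708e+00] F [-0.9 -0.5 -3.2] w 0.0138 ff 30.0
scene dummy [{'centre': [0.4365, -0.1544, 0.022], 'score': 0.86}]
scene tray [{'centre': [0.4379, -0.1543, 0.0024], 'score': 0.78}]
side dummy [{'centre': [0.4351, -0.1505, 0.0264], 'score': 0.58}]
side tray [{'centre': [0.4391, -0.1469, -0.0002], 'score': 0.88}]
```

>>> play_rows(translation=[[0,0.02,0.2],[0,0,0.15],[0,0,0.05],[0,0,0.04],[0,0,0]], twist=[[0,0,0],[0,0,0],[0,0,0],[0,0,0],[0,0,0]], gripper=[-1,-1,-1,-1,-1])

```text
time: 11.55
tool_pos: [0.4377, -0.1523, 0.3307]
ee_rot: [-3.141, -0.0, 1.671]
wrist_force: [0.5, -0.5, -3.5]
width: 0.0137
finger_force: 30.0
```

>>> play_rows(translation=[[0,0,0.03],[0,0,0.03],[0,0,0]], twist=[[0,0,0],[0,0,0],[0,0,0]], gripper=[-1,-1,-1])

```text
time: 11.85
tool_pos: [0.4377, -0.1523, 0.3286]
ee_rot: [-3.142, 0.0, 1.671]
wrist_force: [0.1, 0.2, -3.2]
width: 0.0137
finger_force: 30.0
```

>>> play_rows(translation=[[0,0,0.03],[0,0,0.03],[0,0,0]], twist=[[0,0,0],[0,0,0],[0,0,0]], gripper=[-1,-1,-1])

```text
time: 12.15
tool_pos: [0.4378, -0.1523, 0.3272]
ee_rot: [3.141, 0.001, 1.671]
wrist_force: [-0.9, 1.9, 1.7]
width: 0.0137
finger_force: 30.0
```

>>> play_rows(translation=[[0,0,0],[0,0,0],[0,0,0],[0,0,0],[0,0,0],[0,0,0],[0,0,0],[0,0,0]], twist=[[0,0,0],[0,0,0],[0,0,0],[0,0,0],[0,0,0],[0,0,0],[0,0,0],[0,0,0]], gripper=[-0.4,0,0.3,0.6,0.6,0.6,0.6,0.6])

```text
time: 12.95
tool_pos: [0.4377, -0.1524, 0.3262]
ee_rot: [-3.142, 0.0, 1.671]
wrist_force: [-0.2, 0.2, -0.1]
width: 0.0735
finger_force: 0.0
```

>>> play_rows(translation=[[0,0,-0.3],[0,0,-0.5],[0,0,-0.7],[0,0,-0.7],[0,0,-0.7],[0,0,-0.7],[0,0,0],[0,0,0]], twist=[[0,0,0],[0,0,0],[0,0,0],[0,0,0],[0,0,0.5],[0,0,0.5],[0,0,0],[0,0,0]], gripper=[0.6,0.6,0.6,0.6,0.6,0.6,0.6,0.6])

```text
time: 13.75
tool_pos: [0.4377, -0.1523, 0.4712]
ee_rot: [3.14, 0.001, 1.571]
wrist_force: [0.2, 0.5, -0.4]
width: 0.075
finger_force: 0.0
```

Run:
```python
from h import *
st()
v=[]
for c in ('wrist','side'):
    v.append(snap(c,c+'4.png'))
    for n in ('dummy','tray','shaft_hub','carrier_a'): print(c,n,[(np.round(d['centre'],4).tolist(),round(d['score'],2)) for d in robot.spot_point(n,c)])
    print(robot.recognise('shaft_hub',c))
a=cv2.resize(v[0],(440,330));b=cv2.resize(v[1][150:350,130:370],(360,300))
c=np.zeros((330,800,3),np.uint8);c[:,:440]=a;c[:300,440:]=b
cv2.imwrite('pics/c4.png',c[:,:,::-1])
```

```text
t 13.75 pos [ 0.4377 -0.1523  0.4712] rot [3.1398e+00 1.0000e-03 1.5715e+00] F [ 0.2  0.5 -0.4] w 0.075 ff 0.0
wrist dummy [([0.4376, -0.1508, 0.0045], 0.97)]
wrist tray []
wrist shaft_hub []
wrist carrier_a [([0.4484, -0.0223, 0.0006], 0.93), ([0.4384, 0.0866, 0.0003], 0.9), ([0.4286, -0.3815, -0.002], 0.8), ([0.4526, -0.2837, -0.0017], 0.69)]
[]
side dummy [([0.4372, -0.1537, 0.0019], 0.84)]
side tray [([0.4366, -0.1476, -0.0015], 0.71)]
side shaft_hub [([0.5428, 0.2256, 0.1189], 0.88)]
side carrier_a [([0.432, -0.3857, -0.0008], 0.79), ([0.4509, -0.2826, 0.0005], 0.66), ([0.4442, -0.0197, -0.0016], 0.61)]
[{'centre': [0.5546, 0.2317, 0.1287], 'score': 0.73}, {'centre': [0.6436, 0.2065, 0.1287], 'score': 0.29}]
```

View pics/c4.png

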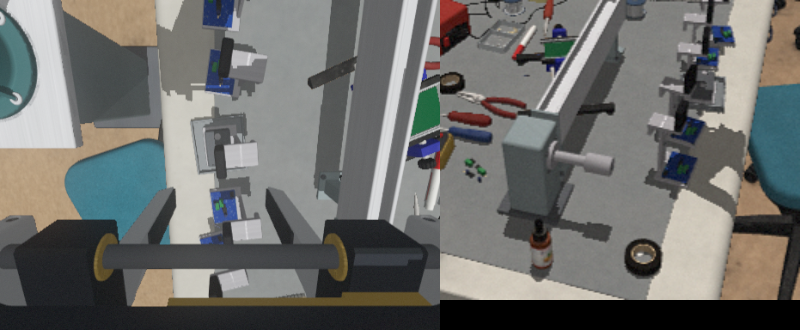

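>>> play_rows(translation=[[0.9,0.25,0],[0.9,0.25,0],[0.9,0.25,0],[0.9,0.25,0],[0.9,0.25,0],[0.9,0.25,0],[0.9,0.25,0],[0.9,0.25,0]], twist=[[0,0,0],[0,0,0],[0,0,0],[0,0,0],[0,0,0],[0,0,0],[0,0,0],[0,0,0]], gripper=[0.6,0.6,0.6,0.6,0.6,0.6,0.6,0.6])

```text
time: 15.15
tool_pos: [0.5179, 0.1373, 0.4703]
ee_rot: [3.141, 0.0, 1.571]
wrist_force: [1.1, 0.0, -0.0]
width: 0.0752
finger_force: 0.0
```

>>> play_rows(translation=[[0.9,0.25,0],[0.9,0.25,0],[0,0,0],[0,0,0],[0,0,0],[0,0,0],[0,0,0],[0,0,0]], twist=[[0,0,0],[0,0,0],[0,0,1],[0,0,1],[0,0,1],[0,0,1],[0,0,1],[0,0,1]], gripper=[0.6,0.6,0.6,0.6,0.6,0.6,0.6,0.6])

```text
time: 15.95
tool_pos: [0.5378, 0.2077, 0.4701]
ee_rot: [-3.142, 0.0, 0.967]
wrist_force: [-0.3, -0.4, -0.3]
width: 0.0752
finger_force: 0.0
```

>>> play_rows(translation=[[0,0,0],[0,0,0],[0,0,0],[0,0,0],[0,0,0],[0,0,0],[0,0,0],[0,0,0]], twist=[[0,0,1],[0,0,1],[0,0,1],[0,0,1],[0,0,1],[0,0,1],[0,0,1],[0,0,1]], gripper=[0.6,0.6,0.6,0.6,0.6,0.6,0.6,0.6])

```text
time: 16.75
tool_pos: [0.5378, 0.2077, 0.4701]
ee_rot: [3.141, 0.0, 0.167]
wrist_force: [0.5, 0.2, 0.4]
width: 0.0754
finger_force: 0.0
```

>>> play_rows(translation=[[0,0,0],[0,0,0],[0,0,0],[0,0,0]], twist=[[0,0,1],[0,0,0.6],[0,0,0],[0,0,0]], gripper=[0.6,0.6,0.6,0.6])

```text
time: 17.15
tool_pos: [0.5378, 0.2077, 0.4702]
ee_rot: [3.142, 0.0, 0.012]
wrist_force: [-1.3, -0.2, 0.4]
width: 0.0756
finger_force: 0.0
```

Run:
```python
from h import *
st()
v=[]
for c in ('wrist','scene'):
    v.append(snap(c,c+'5.png'))
    for n in ('shaft_hub','rail_lip'): print(c,n,[(np.round(d['centre'],4).tolist(),round(d['score'],2)) for d in robot.spot_point(n,c)])
a=v[0];b=cv2.resize(v[1][100:300,160:426],(512,384))
cv2.imwrite('pics/c5.png',cv2.resize(np.hstack([a,b]),(800,300))[:,:,::-1])
```

```text
t 17.15 pos [0.5378 0.2077 0.4702] rot [3.1415e+00 1.0000e-04 1.2100e-02] F [-1.3 -0.2  0.4] w 0.0756 ff 0.0
wrist shaft_hub [([0.5478, 0.2255, 0.1222], 0.63)]
wrist rail_lip [([0.6382, -0.0461, 0.1669], 0.74), ([0.4472, -0.0211, 0.0002], 0.5)]
scene shaft_hub [([0.5481, 0.2245, 0.1158], 0.51), ([0.4501, 0.2995, 0.0015], 0.26)]
scene rail_lip [([0.6374, -0.046, 0.164], 0.66)]
```

View pics/c5.png

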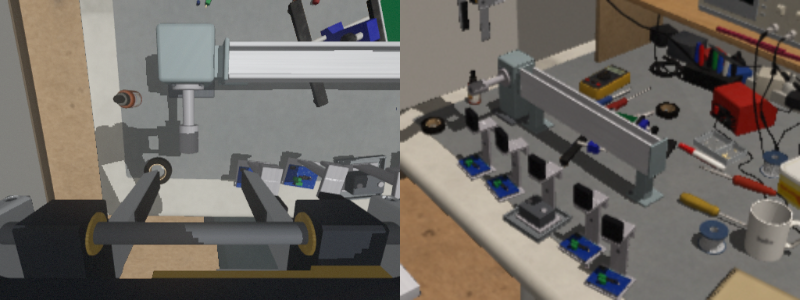

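>>> play_rows(translation=[[0,-0.44,0],[0,0,0.8],[0,0,0.8],[0,0,0.8],[0,0,0.8],[0,0,0.6],[0,0,0.45],[0,0,0]], twist=[[0,0,0],[0,0,0],[0,0,0],[0,0,0],[0,0,0],[0,0,0],[0,0,0],[0,0,0]], gripper=[0.6,0.6,0.6,0.6,0.6,0.6,0.6,0.6])

```text
time: 18.25
tool_pos: [0.5366, 0.2261, 0.2965]
ee_rot: [3.14, 0.007, 0.012]
wrist_force: [-0.6, -0.1, -0.0]
width: 0.0749
finger_force: 0.0
```

>>> play_rows(translation=[[0,0,0],[0,0,0],[0,0,0],[0,0,0],[0,0,0],[0,0,0],[0,0,0],[0,0,0]], twist=[[0,0,0],[0,0,0],[0,0,0],[0,0,0],[0,0,0],[0,0,0],[0,0,0],[0,0,0]], gripper=[0,-0.2,-1,-1,-1,-1,-1,-1])

```text
time: 19.05
tool_pos: [0.5376, 0.2262, 0.3007]
ee_rot: [-3.139, -0.001, 0.011]
wrist_force: [0.1, 5.3, 1.5]
width: 0.0313
finger_force: 30.0
```

>>> play_rows(translation=[[-0.04,-0.02,0],[-0.04,0,0],[-0.04,0,0],[-0.04,0,0],[0,0,0]], twist=[[0,0,0],[0,0,0],[0,0,0],[0,0,0],[0,0,0]], gripper=[-1,-1,-1,-1,-1])

```text
time: 19.55
tool_pos: [0.5312, 0.2264, 0.3008]
ee_rot: [-3.14, -0.002, 0.011]
wrist_force: [2.0, 4.4, 1.2]
width: 0.0315
finger_force: 30.0
```

>>> play_rows(translation=[[-0.03,0,0],[-0.03,0,0],[0,0,0]], twist=[[0,0,0],[0,0,0],[0,0,0]], gripper=[-1,-1,-1])

```text
time: 19.85
tool_pos: [0.5289, 0.2263, 0.3008]
ee_rot: [-3.14, -0.002, 0.011]
wrist_force: [1.8, 4.8, 0.9]
width: 0.0312
finger_force: 30.0
```

>>> play_rows(translation=[[-0.03,0,0],[-0.03,0,0],[0,0,0]], twist=[[0,0,0],[0,0,0],[0,0,0]], gripper=[-1,-1,-1])

```text
time: 20.15
tool_pos: [0.5265, 0.2263, 0.3007]
ee_rot: [-3.14, -0.002, 0.011]
wrist_force: [2.6, 4.7, 1.0]
width: 0.0314
finger_force: 30.0
```

>>> play_rows(translation=[[-0.03,0,0],[-0.03,0,0],[0,0,0]], twist=[[0,0,0],[0,0,0],[0,0,0]], gripper=[-1,-1,-1])

```text
time: 20.45
tool_pos: [0.5249, 0.2262, 0.3008]
ee_rot: [-3.14, -0.005, 0.011]
wrist_force: [6.2, 5.5, -1.2]
width: 0.0311
finger_force: 30.0
```

>>> play_rows(translation=[[-0.03,0,0],[0,0,0]], twist=[[0,0,0],[0,0,0]], gripper=[-1,-1])

```text
time: 20.65
tool_pos: [0.5244, 0.2262, 0.3008]
ee_rot: [-3.14, -0.008, 0.011]
wrist_force: [8.9, 5.7, -2.8]
width: 0.0313
finger_force: 30.0
```

>>> play_rows(translation=[[0.06,0,0],[0.06,0,0],[0.06,0,0],[0.06,0,0],[0.06,0,0],[0.06,0,0],[0.06,0,0],[0,0,0]], twist=[[0,0,0],[0,0,0],[0,0,0],[0,0,0],[0,0,0],[0,0,0],[0,0,0],[0,0,0]], gripper=[-1,-1,-1,-1,-1,-1,-1,-1])

```text
time: 21.45
tool_pos: [0.539, 0.2265, 0.3007]
ee_rot: [-3.141, 0.002, 0.011]
wrist_force: [-2.4, 5.1, 3.2]
width: 0.0315
finger_force: 30.0
```

>>> play_rows(translation=[[0.04,0,0],[0.03,0,0],[0.03,0,0],[0,0,0]], twist=[[0,0,0],[0,0,0],[0,0,0],[0,0,0]], gripper=[-1,-1,-1,-1])

```text
time: 21.85
tool_pos: [0.543, 0.2265, 0.3007]
ee_rot: [-3.141, 0.002, 0.011]
wrist_force: [-1.5, 5.0, 3.9]
width: 0.0313
finger_force: 30.0
```

>>> play_rows(translation=[[0.03,0,0],[0.03,0,0],[0,0,0]], twist=[[0,0,0],[0,0,0],[0,0,0]], gripper=[-1,-1,-1])

```text
time: 22.15
tool_pos: [0.5454, 0.2266, 0.3007]
ee_rot: [-3.141, 0.002, 0.011]
wrist_force: [-2.2, 5.1, 3.2]
width: 0.0317
finger_force: 30.0
```

>>> play_rows(translation=[[0.03,0,0],[0.03,0,0],[0,0,0]], twist=[[0,0,0],[0,0,0],[0,0,0]], gripper=[-1,-1,-1])

```text
time: 22.45
tool_pos: [0.5469, 0.2266, 0.3007]
ee_rot: [-3.141, 0.005, 0.011]
wrist_force: [-6.0, 4.6, 5.7]
width: 0.0313
finger_force: 30.0
```

>>> play_rows(translation=[[0.03,0,0],[0.02,0,0],[0,0,0]], twist=[[0,0,0],[0,0,0],[0,0,0]], gripper=[-1,-1,-1])

```text
time: 22.75
tool_pos: [0.5478, 0.2267, 0.3007]
ee_rot: [-3.141, 0.01, 0.012]
wrist_force: [-11.4, 2.1, 8.3]
width: 0.0311
finger_force: 30.0
```

>>> play_rows(translation=[[0,0,0],[0,0,0],[0,0,0],[0,0,0],[0,0,0],[0,0,0],[0,0,0]], twist=[[0,0,0],[0,0,0],[0,0,0],[0,0,0],[0,0,0],[0,0,0],[0,0,0]], gripper=[0,0.3,0.6,0.6,0.6,0.6,0.6])

```text
time: 23.45
tool_pos: [0.5504, 0.2261, 0.3002]
ee_rot: [3.141, 0.0, 0.011]
wrist_force: [-0.9, -0.4, 0.8]
width: 0.0752
finger_force: 0.0
```

>>> play_rows(translation=[[0,0,-0.3],[0,0,-0.6],[0,0,-0.8],[0,0,-0.8],[0,0,-0.8],[0,0,-0.8],[0,0,0],[0,0,0]], twist=[[0,0,0],[0,0,0],[0,0,0],[0,0,0],[0,0,0],[0,0,-1],[0,0,-1],[0,0,-1]], gripper=[0.6,0.6,0.6,0.6,0.6,0.6,0.6,0.6])

```text
time: 24.25
tool_pos: [0.5501, 0.2262, 0.4677]
ee_rot: [3.141, -0.005, 0.315]
wrist_force: [-0.1, 0.0, -1.1]
width: 0.0752
finger_force: 0.0
```

>>> play_rows(translation=[[0,0,0],[0,0,0],[0,0,0],[0,0,0],[0,0,0],[0,0,0],[0,0,0],[0,0,0]], twist=[[0,0,-1],[0,0,-1],[0,0,-1],[0,0,-1],[0,0,-1],[0,0,-1],[0,0,-1],[0,0,-1]], gripper=[0.6,0.6,0.6,0.6,0.6,0.6,0.6,0.6])

```text
time: 25.05
tool_pos: [0.5501, 0.2262, 0.4655]
ee_rot: [3.141, -0.001, 1.115]
wrist_force: [-0.4, 0.3, 0.6]
width: 0.0756
finger_force: 0.0
```

>>> play_rows(translation=[[0,0,0],[0,0,0],[0,0,0],[0,0,0],[0,0,0],[-0.6,-0.6,0],[-0.6,-0.6,0],[0,0,0]], twist=[[0,0,-1],[0,0,-1],[0,0,-1],[0,0,-1],[0,0,-0.7],[0,0,0],[0,0,0],[0,0,0]], gripper=[0.6,0.6,0.6,0.6,0.6,0.6,0.6,0.6])

```text
time: 25.85
tool_pos: [0.5008, 0.176, 0.4659]
ee_rot: [3.14, 0.001, 1.579]
wrist_force: [0.1, 0.0, 0.7]
width: 0.0747
finger_force: 0.0
```

Run:
```python
from h import *
st()
for c in ('wrist','scene','side'):
    snap(c,c+'6.png')
    for n in ('shaft_hub','carrier_a','rail_lip'): print(c,n,[(np.round(d['centre'],4).tolist(),round(d['score'],2)) for d in robot.spot_point(n,c)])
```

```text
t 25.85 pos [0.5008 0.176  0.4659] rot [3.1405e+00 7.0000e-04 1.5790e+00] F [0.1 0.  0.7] w 0.0747 ff 0.0
wrist shaft_hub [([0.557, 0.2255, 0.1226], 0.57)]
wrist carrier_a [([0.4396, 0.0866, 0.0054], 0.91), ([0.4435, -0.0219, -0.0019], 0.8)]
wrist rail_lip []
scene shaft_hub [([0.556, 0.2298, 0.1214], 0.71), ([0.4477, -0.2801, 0.0029], 0.44)]
scene carrier_a [([0.4385, 0.0886, 0.0017], 0.97), ([0.4271, -0.3803, 0.0013], 0.96), ([0.449, -0.2827, -0.0022], 0.71), ([0.4454, -0.0226, 0.0008], 0.65)]
scene rail_lip [([0.6378, -0.0436, 0.1639], 0.77)]
side shaft_hub [([0.5534, 0.228, 0.1199], 0.58)]
side carrier_a [([0.445, 0.0892, 0.0024], 0.91), ([0.4456, -0.0242, -0.0006], 0.91), ([0.4318, -0.3837, -0.0032], 0.76), ([0.4509, -0.2782, 0.0006], 0.59)]
side rail_lip [([0.6378, -0.052, 0.1639], 0.6)]
```

```bash
cat >> h.py <<'E'
def yaws(im,cs,cam='wrist'):
    """yaw of carriers near cs from the -x edge of the blue board (z 24 mm)"""
    hsv=cv2.cvtColor(im,cv2.COLOR_RGB2HSV)
    m=((hsv[:,:,0]>105)&(hsv[:,:,0]<128)&(hsv[:,:,1]>130)&(hsv[:,:,2]>50))
    for c in cs:
        g=np.array([[c[0]-.06+i*.0005,c[1]-.045+j*.001,.024] for j in range(91) for i in range(160)])
        p=proj(cam,g).astype(np.float32).reshape(91,160,2)
        w=cv2.remap(m.astype(np.float32),p,None,1)>.5
        e=[(c[0]-.06+.0005*np.argmax(r),c[1]-.045+j*.001) for j,r in enumerate(w) if r.sum()>12]
        if len(e)<15: print(c,'no',len(e));continue
        e=np.array(e);k=slice(4,-4);q=np.polyfit(e[k,1],e[k,0],1);r=np.abs(np.polyval(q,e[:,1])-e[:,0])<.003
        q=np.polyfit(e[r,1],e[r,0],1)
        print(np.round(c,3),'yaw deg',round(float(np.degrees(-np.arctan(q[0]))),1),'n',len(e),r.sum(),'yr',e[0,1].round(3),e[-1,1].round(3),'edge x',round(float(np.polyval(q,e[:,1].mean())),4))
E
python3 - <<'E'
from h import *
im=cv2.imread('pics/wrist6.png')[:,:,::-1].copy()
yaws(im,[(.44,.087),(.445,-.022)])
im=cv2.imread('pics/side6.png')[:,:,::-1].copy()
yaws(im,[(.44,.087),(.445,-.022),(.452,-.283),(.43,-.382)],'side')
im=cv2.imread('pics/scene6.png')[:,:,::-1].copy()
yaws(im,[(.44,.087),(.445,-.022),(.452,-.283),(.43,-.382)],'scene')
v=cv2.imread('pics/wrist6.png');cv2.imwrite('pics/c6.png',cv2.resize(v[60:300,100:380],None,fx=2.5,fy=2.5))
E
```

```text
[0.44  0.087] yaw deg -3.6 n 50 50 yr 0.073 0.129 edge x 0.4179
[ 0.445 -0.022] yaw deg -1.6 n 39 10 yr -0.025 0.021 edge x 0.4204
[0.44  0.087] yaw deg -5.5 n 68 64 yr 0.065 0.132 edge x 0.4107
[ 0.445 -0.022] yaw deg -7.4 n 65 60 yr -0.041 0.023 edge x 0.4155
[ 0.452 -0.283] yaw deg 7.6 n 45 45 yr -0.3 -0.238 edge x 0.4235
[ 0.43  -0.382] yaw deg 25.4 n 61 8 yr -0.397 -0.337 edge x 0.4132
[0.44  0.087] yaw deg -5.1 n 70 69 yr 0.042 0.111 edge x 0.4028
[ 0.445 -0.022] yaw deg -9.1 n 73 70 yr -0.067 0.005 edge x 0.4077
[ 0.452 -0.283] yaw deg 6.4 n 71 67 yr -0.324 -0.254 edge x 0.4135
[ 0.43  -0.382] yaw deg 15.3 n 69 64 yr -0.427 -0.359 edge x 0.3938
```

View pics/c6.png

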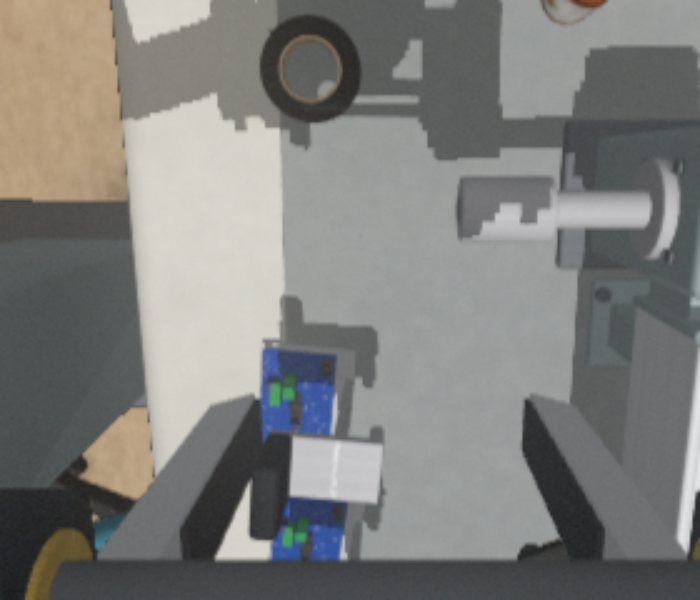

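>>> play_rows(translation=[[-0.55,-0.38,0],[-0.55,-0.38,0],[-0.55,-0.38,0],[-0.55,-0.38,0],[0,0,0],[0,0,0.9],[0,0,0.9],[0,0,0.8]], twist=[[0,0,0],[0,0,0],[0,0,0],[0,0,0],[0,0,0.9],[0,0,0],[0,0,0],[0,0,0]], gripper=[0.6,0.6,0.6,0.6,0.6,0.6,0.6,0.6])

```text
time: 27.25
tool_pos: [0.4427, 0.089, 0.3589]
ee_rot: [3.141, 0.0, 1.491]
wrist_force: [1.2, -0.6, -0.0]
width: 0.0752
finger_force: 0.0
```

>>> play_rows(translation=[[0,0,0.6],[0,0,0.45],[0,0,0],[0,0,0],[0,0,0]], twist=[[0,0,0],[0,0,0],[0,0,0],[0,0,0],[0,0,0]], gripper=[0.6,0.6,0.2,0,0])

```text
time: 27.75
tool_pos: [0.4434, 0.0892, 0.3199]
ee_rot: [3.139, -0.0, 1.491]
wrist_force: [0.1, 0.4, 0.4]
width: 0.0547
finger_force: 0.0
```

>>> play_rows(translation=[[0,0,0],[0,0,0],[0,0,0],[0,0,0],[0,0,0],[0,0,0],[0,0,0],[0,0,0]], twist=[[0,0,0],[0,0,0],[0,0,0],[0,0,0],[0,0,0],[0,0,0],[0,0,0],[0,0,0]], gripper=[-1,-1,-1,-1,-1,-1,-1,-1])

```text
time: 28.55
tool_pos: [0.4428, 0.0891, 0.3178]
ee_rot: [-3.141, 0.0, 1.491]
wrist_force: [0.2, 0.4, -2.5]
width: 0.0139
finger_force: 30.0
```

>>> play_rows(translation=[[0,0,-0.1],[0,0,-0.4],[0,0,0]], twist=[[0,0,0],[0,0,0],[0,0,0]], gripper=[-1,-1,-1])

```text
time: 28.85
tool_pos: [0.4435, 0.0892, 0.3403]
ee_rot: [3.137, -0.001, 1.491]
wrist_force: [-0.0, -0.3, -2.3]
width: 0.014
finger_force: 30.0
```

>>> play_rows(translation=[[0,0,-0.7],[0,0,-0.8],[0,0,-0.75],[0,0,0]], twist=[[0,0,0],[0,0,0],[0,0,0],[0,0,-0.9]], gripper=[-1,-1,-1,-1])

```text
time: 29.25
tool_pos: [0.4434, 0.0892, 0.4331]
ee_rot: [3.132, -0.0, 1.583]
wrist_force: [1.2, -0.3, -2.5]
width: 0.0136
finger_force: 30.0
```

>>> play_rows(translation=[[0.03,0.485,0],[0.03,0.485,0],[0.03,0.485,0],[0.03,0.485,0],[0.03,0.485,0],[0.03,0.485,0],[0.03,0.485,0],[0.03,0.485,0]], twist=[[0,0,0],[0,0,0],[0,0,0],[0,0,0],[0,0,0],[0,0,0],[0,0,0],[0,0,0]], gripper=[-1,-1,-1,-1,-1,-1,-1,-1])

```text
time: 30.05
tool_pos: [0.599, 0.1003, 0.4272]
ee_rot: [-3.141, 0.0, 1.581]
wrist_force: [-0.1, 0.0, -2.1]
width: 0.0136
finger_force: 30.0
```

>>> play_rows(translation=[[0,0,0],[0,0,0.2],[0,0,0.2],[0,0,0.1],[0,0,0],[0,0,0]], twist=[[0,0,0],[0,0,0],[0,0,0],[0,0,0],[0,0,0],[0,0,0]], gripper=[-1,-1,-1,-1,-1,-1])

```text
time: 30.65
tool_pos: [0.5976, 0.1003, 0.4083]
ee_rot: [-3.142, 0.0, 1.581]
wrist_force: [-0.8, -0.7, -2.7]
width: 0.014
finger_force: 30.0
```

Run:
```python
from h import *
st()
im=snap('wrist','wrist7.png')
print([(np.round(d['centre'],4).tolist(),round(d['score'],2)) for d in robot.spot_point('carrier_a','wrist')])
snap('side','side7.png')
print([(np.round(d['centre'],4).tolist(),round(d['score'],2)) for d in robot.spot_point('carrier_a','side')])
g=cv2.cvtColor(im,cv2.COLOR_RGB2GRAY).astype(np.float32);xs=np.arange(.615,.69,.0025)
print((xs*1000).tolist())
for y in (.145,.155,.165):
    p=proj('wrist',[[x,y,.165] for x in xs]).astype(np.float32);print(y,p[0],cv2.remap(g,p[:,:1].copy(),p[:,1:].copy(),1).ravel().astype(int).tolist())
```

```text
t 30.65 pos [0.5976 0.1003 0.4083] rot [-3.1416e+00  1.0000e-04  1.5809e+00] F [-0.8 -0.7 -2.7] w 0.014 ff 30.0
[([0.5965, 0.0973, 0.093], 0.84), ([0.4446, -0.0204, -0.0012], 0.79)]
[([0.4441, -0.0198, -0.001], 0.9), ([0.4539, -0.2808, 0.002], 0.87), ([0.4301, -0.3829, -0.0027], 0.74), ([0.6008, 0.0969, 0.094], 0.66)]
[615.0, 617.4999999999999, 619.9999999999999, 622.4999999999999, 624.9999999999998, 627.4999999999998, 629.9999999999997, 632.4999999999997, 634.9999999999995, 637.4999999999995, 639.9999999999994, 642.4999999999994, 644.9999999999993, 647.4999999999993, 649.9999999999992, 652.4999999999992, 654.9999999999991, 657.4999999999991, 659.999999999999, 662.499999999999, 664.999999999999, 667.4999999999989, 669.9999999999989, 672.4999999999987, 674.9999999999987, 677.4999999999986, 679.9999999999986, 682.4999999999985, 684.9999999999985, 687.4999999999984]
0.145 [277.30206 158.54231] [98, 100, 100, 103, 100, 108, 108, 108, 109, 137, 136, 145, 144, 145, 144, 144, 144, 144, 144, 140, 143, 113, 112, 147, 227, 198, 155, 154, 154, 154]
0.155 [277.65714 146.45016] [89, 91, 90, 102, 103, 106, 108, 106, 109, 214, 218, 145, 144, 144, 145, 145, 144, 145, 143, 141, 144, 111, 111, 150, 230, 209, 158, 158, 156, 155]
0.165 [278.02042 134.07755] [91, 89, 85, 74, 77, 106, 107, 107, 112, 216, 213, 146, 144, 146, 145, 145, 143, 145, 143, 141, 144, 112, 112, 159, 231, 194, 156, 155, 154, 155]
```

>>> play_rows(translation=[[0,0.025,0.1],[0,0,0.1],[0,0,0.1],[0,0,0.1],[0,0,0.1],[0,0,0.1],[0,0,0.07],[0,0,0]], twist=[[0,0,0],[0,0,0],[0,0,0],[0,0,0],[0,0,0],[0,0,0],[0,0,0],[0,0,0]], gripper=[-1,-1,-1,-1,-1,-1,-1,-1])

```text
time: 31.65
tool_pos: [0.5989, 0.1003, 0.3808]
ee_rot: [-3.14, 0.0, 1.581]
wrist_force: [-0.3, 0.3, -3.6]
width: 0.0136
finger_force: 30.0
```

>>> play_rows(translation=[[0,0,0.05],[0,0,0.03],[0,0,0]], twist=[[0,0,0],[0,0,0],[0,0,0]], gripper=[-1,-1,-1])

```text
time: 31.95
tool_pos: [0.599, 0.1003, 0.3781]
ee_rot: [-3.141, 0.0, 1.581]
wrist_force: [0.1, 0.2, -3.0]
width: 0.0139
finger_force: 30.0
```

>>> play_rows(translation=[[0,0,0.03],[0,0,0.03],[0,0,0]], twist=[[0,0,0],[0,0,0],[0,0,0]], gripper=[-1,-1,-1])

```text
time: 32.25
tool_pos: [0.5988, 0.1003, 0.3777]
ee_rot: [3.14, 0.0, 1.581]
wrist_force: [-2.6, -0.2, 4.7]
width: 0.0134
finger_force: 30.0
```

>>> play_rows(translation=[[0,0,0],[0,0,0],[0,0,0],[0,0,0],[0,0,0],[0,0,0],[0,0,-0.2],[0,0,-0.4]], twist=[[0,0,0],[0,0,0],[0,0,0],[0,0,0],[0,0,0],[0,0,0],[0,0,0],[0,0,0]], gripper=[-0.5,0,0.3,0.6,0.6,0.6,0.6,0.6])

```text
time: 33.05
tool_pos: [0.5989, 0.1002, 0.3988]
ee_rot: [-3.138, 0.0, 1.581]
wrist_force: [0.4, 0.6, -0.2]
width: 0.073
finger_force: 0.0
```

>>> play_rows(translation=[[0,0,-0.8],[0,0,-0.8],[-0.5,-0.64,0],[-0.5,-0.64,0],[-0.5,-0.64,0],[-0.5,-0.64,0],[-0.5,-0.64,0],[-0.5,-0.64,0]], twist=[[0,0,0],[0,0,0],[0,0,0],[0,0,0],[0,0,0],[0,0,0],[0,0,0],[0,0,0]], gripper=[0.6,0.6,0.6,0.6,0.6,0.6,0.6,0.6])

```text
time: 33.85
tool_pos: [0.4453, -0.0218, 0.4647]
ee_rot: [3.14, 0.0, 1.581]
wrist_force: [0.7, -0.3, 0.7]
width: 0.0753
finger_force: 0.0
```

>>> play_rows(translation=[[0,0,0],[0,0,0],[0,0,0]], twist=[[0,0,0.7],[0,0,0.8],[0,0,0]], gripper=[0.6,0.6,0.6])

```text
time: 34.15
tool_pos: [0.4462, -0.0214, 0.4649]
ee_rot: [3.14, 0.0, 1.43]
wrist_force: [-1.0, 0.7, -0.0]
width: 0.0754
finger_force: 0.0
```

```bash
cat >> h.py <<'E'
def find(n='carrier_a',cams=('wrist','scene','side')):
    for c in cams:
        im=robot.snapshot(c); d=[(np.round(d['centre'],4).tolist(),round(d['score'],2)) for d in robot.spot_point(n,c)]
        print(c,d)
        if c=='scene': yaws(im,[x[0] for x in d if x[0][2]<.02],c)
E
python3 - <<'E'
from h import *
st();find()
E
```

```text
t 34.15 pos [ 0.4462 -0.0214  0.4649] rot [3.1398e+00 1.0000e-04 1.4304e+00] F [-1.   0.7 -0. ] w 0.0754 ff 0.0
wrist [([0.6003, 0.0957, 0.0597], 0.8), ([0.4291, -0.3823, -0.0013], 0.74), ([0.4521, -0.2821, -0.0013], 0.7)]
scene [([0.6045, 0.0979, 0.0583], 0.95), ([0.4476, -0.0212, 0.0001], 0.92), ([0.4319, -0.3802, 0.0016], 0.64), ([0.4502, -0.2792, -0.0029], 0.55)]
[ 0.448 -0.021  0.   ] yaw deg -9.1 n 72 70 yr -0.066 0.005 edge x 0.4078
[ 0.432 -0.38   0.002] yaw deg 15.5 n 67 62 yr -0.425 -0.359 edge x 0.3935
[ 0.45  -0.279 -0.003] yaw deg 6.0 n 71 67 yr -0.324 -0.254 edge x 0.4137
side [([0.6095, 0.098, 0.0601], 0.94), ([0.4441, -0.0202, -0.0001], 0.93), ([0.4321, -0.3846, -0.0004], 0.82), ([0.4507, -0.2811, 0.0015], 0.73)]
```

>>> play_rows(translation=[[0,0,0.9],[0,0,0.9],[0,0,0.9],[0,0,0.6],[0,0,0.35],[0,0,0],[0,0,0],[0,0,0]], twist=[[0,0,0],[0,0,0],[0,0,0],[0,0,0],[0,0,0],[0,0,0],[0,0,0],[0,0,0]], gripper=[0.6,0.6,0.6,0.6,0.6,0.2,0,0])

```text
time: 35.25
tool_pos: [0.4473, -0.0213, 0.3198]
ee_rot: [3.138, 0.0, 1.431]
wrist_force: [-0.1, 0.9, -0.1]
width: 0.0548
finger_force: 0.0
```

>>> play_rows(translation=[[0,0,0],[0,0,0],[0,0,0],[0,0,0],[0,0,0],[0,0,0],[0,0,0],[0,0,0]], twist=[[0,0,0],[0,0,0],[0,0,0],[0,0,0],[0,0,0],[0,0,0],[0,0,0],[0,0,0]], gripper=[-1,-1,-1,-1,-1,-1,-1,-1])

```text
time: 36.05
tool_pos: [0.4465, -0.0212, 0.3176]
ee_rot: [-3.141, 0.0, 1.431]
wrist_force: [-0.8, -0.7, -1.8]
width: 0.0139
finger_force: 30.0
```

>>> play_rows(translation=[[0,0,-0.1],[0,0,-0.6],[0,0,-0.7],[0,0,-0.7],[0,0,-0.7],[0,0,0],[0,0,0],[0,0,0]], twist=[[0,0,0],[0,0,0],[0,0,0],[0,0,0],[0,0,0],[0,0,-0.75],[0,0,-0.75],[0,0,0]], gripper=[-1,-1,-1,-1,-1,-1,-1,-1])

```text
time: 36.85
tool_pos: [0.4466, -0.0213, 0.4299]
ee_rot: [-3.141, 0.0, 1.581]
wrist_force: [-0.1, -0.5, -2.6]
width: 0.0138
finger_force: 30.0
```

>>> play_rows(translation=[[0.062,0.478,0],[0.062,0.478,0],[0.062,0.478,0],[0.062,0.478,0],[0.062,0.478,0],[0.062,0.478,0],[0.062,0.478,0],[0.062,0.478,0]], twist=[[0,0,0],[0,0,0],[0,0,0],[0,0,0],[0,0,0],[0,0,0],[0,0,0],[0,0,0]], gripper=[-1,-1,-1,-1,-1,-1,-1,-1])

```text
time: 37.65
tool_pos: [0.6002, 0.0002, 0.429]
ee_rot: [-3.14, -0.0, 1.579]
wrist_force: [-0.6, 0.5, -2.4]
width: 0.0139
finger_force: 30.0
```

>>> play_rows(translation=[[0,0,0],[0,0,0.2],[0,0,0.2],[0,0,0.1],[0,0,0],[0,0,0]], twist=[[0,0,0],[0,0,0],[0,0,0],[0,0,0],[0,0,0],[0,0,0]], gripper=[-1,-1,-1,-1,-1,-1])

```text
time: 38.25
tool_pos: [0.599, 0.0001, 0.4099]
ee_rot: [-3.142, 0.0, 1.581]
wrist_force: [0.6, 0.5, -3.0]
width: 0.0139
finger_force: 30.0
```

>>> play_rows(translation=[[0,0.02,0.1],[0,0,0.1],[0,0,0.1],[0,0,0.1],[0,0,0.1],[0,0,0.1],[0,0,0.1],[0,0,0]], twist=[[0,0,0],[0,0,0],[0,0,0],[0,0,0],[0,0,0],[0,0,0],[0,0,0],[0,0,0]], gripper=[-1,-1,-1,-1,-1,-1,-1,-1])

```text
time: 39.05
tool_pos: [0.6001, 0.0001, 0.3809]
ee_rot: [-3.14, -0.0, 1.581]
wrist_force: [-0.7, 0.5, -3.3]
width: 0.0139
finger_force: 30.0
```

>>> play_rows(translation=[[0,0,0.06],[0,0,0.03],[0,0,0.02],[0,0,0]], twist=[[0,0,0],[0,0,0],[0,0,0],[0,0,0]], gripper=[-1,-1,-1,-1])

```text
time: 39.45
tool_pos: [0.6002, 0.0001, 0.3776]
ee_rot: [3.141, 0.0, 1.581]
wrist_force: [-0.0, -0.8, -2.9]
width: 0.0139
finger_force: 30.0
```

>>> play_rows(translation=[[0,0,0.03],[0,0,0.02],[0,0,0]], twist=[[0,0,0],[0,0,0],[0,0,0]], gripper=[-1,-1,-1])

```text
time: 39.75
tool_pos: [0.5999, 0.0002, 0.3775]
ee_rot: [3.14, 0.0, 1.581]
wrist_force: [-4.6, 0.3, 4.6]
width: 0.0137
finger_force: 30.0
```

>>> play_rows(translation=[[0,0,0],[0,0,0],[0,0,0],[0,0,0],[0,0,0],[0,0,0],[0,0,-0.2],[0,0,-0.4]], twist=[[0,0,0],[0,0,0],[0,0,0],[0,0,0],[0,0,0],[0,0,0],[0,0,0],[0,0,0]], gripper=[-0.5,0,0.3,0.6,0.6,0.6,0.6,0.6])

```text
time: 40.55
tool_pos: [0.6, 0.0001, 0.3985]
ee_rot: [-3.138, -0.0, 1.581]
wrist_force: [0.1, -0.0, -0.1]
width: 0.0737
finger_force: 0.0
```

>>> play_rows(translation=[[0,0,-0.8],[0,0,-0.8],[0,0,0],[0,0,0]], twist=[[0,0,0],[0,0,0],[0,0,-0.5],[0,0,0.5]], gripper=[0.6,0.6,0.6,0.6])

```text
time: 40.95
tool_pos: [0.6001, 0.0002, 0.4664]
ee_rot: [3.137, 0.001, 1.58]
wrist_force: [-1.3, -0.3, -0.7]
width: 0.0749
finger_force: 0.0
```

>>> play_rows(translation=[[-0.88,-0.475,0],[-0.88,-0.475,0],[-0.88,-0.475,0],[-0.88,-0.475,0],[-0.88,-0.475,0],[-0.88,-0.475,0],[-0.88,-0.475,0],[-0.88,-0.475,0]], twist=[[0,0,0],[0,0,0],[0,0,0],[0,0,0],[0,0,0],[0,0,0],[0,0,0],[0,0,0]], gripper=[0.6,0.6,0.6,0.6,0.6,0.6,0.6,0.6])

```text
time: 41.75
tool_pos: [0.4499, -0.2841, 0.4645]
ee_rot: [3.14, 0.001, 1.581]
wrist_force: [0.4, -1.2, -0.1]
width: 0.0751
finger_force: 0.0
```

>>> play_rows(translation=[[0,0,0],[0,0,0],[0,0,0]], twist=[[0,0,-0.6],[0,0,-0.5],[0,0,0]], gripper=[0.6,0.6,0.6])

```text
time: 42.05
tool_pos: [0.4507, -0.2834, 0.4642]
ee_rot: [3.141, 0.001, 1.69]
wrist_force: [-0.0, 0.2, 0.1]
width: 0.0754
finger_force: 0.0
```

Run:
```python
from h import *
st();find()
```

```text
t 42.05 pos [ 0.4507 -0.2834  0.4642] rot [3.1409e+00 8.0000e-04 1.6897e+00] F [-0.   0.2  0.1] w 0.0754 ff 0.0
wrist [([0.4289, -0.3852, -0.001], 0.71), ([0.4539, -0.2811, -0.0022], 0.64)]
scene [([0.4287, -0.3796, -0.002], 0.91), ([0.6053, 0.099, 0.0611], 0.91), ([0.4502, -0.2799, -0.0014], 0.87), ([0.439, -0.1529, 0.0078], 0.52)]
[ 0.429 -0.38  -0.002] yaw deg 15.3 n 69 62 yr -0.425 -0.357 edge x 0.3931
[ 0.45  -0.28  -0.001] yaw deg 5.9 n 71 67 yr -0.324 -0.254 edge x 0.4137
[0.439, -0.1529, 0.0078] no 0
side [([0.607, -0.0003, 0.057], 0.98), ([0.4544, -0.2794, -0.0001], 0.88), ([0.6078, 0.0985, 0.0615], 0.82), ([0.4305, -0.3825, 0.0004], 0.71)]
```

>>> play_rows(translation=[[0.04,0.03,0.9],[0,0,0.9],[0,0,0.9],[0,0,0.6],[0,0,0.34],[0,0,0],[0,0,0],[0,0,0]], twist=[[0,0,0],[0,0,0],[0,0,0],[0,0,0],[0,0,0],[0,0,0],[0,0,0],[0,0,0]], gripper=[0.6,0.6,0.6,0.6,0.6,0.2,0,0])

```text
time: 43.15
tool_pos: [0.4525, -0.2816, 0.3201]
ee_rot: [3.139, 0.003, 1.691]
wrist_force: [0.2, 0.1, 0.5]
width: 0.0546
finger_force: 0.0
```

>>> play_rows(translation=[[0,0,0],[0,0,0],[0,0,0],[0,0,0],[0,0,0],[0,0,0],[0,0,0],[0,0,0]], twist=[[0,0,0],[0,0,0],[0,0,0],[0,0,0],[0,0,0],[0,0,0],[0,0,0],[0,0,0]], gripper=[-1,-1,-1,-1,-1,-1,-1,-1])

```text
time: 43.95
tool_pos: [0.4519, -0.2812, 0.3177]
ee_rot: [-3.141, -0.0, 1.691]
wrist_force: [0.5, 0.1, -1.3]
width: 0.0135
finger_force: 30.0
```

>>> play_rows(translation=[[0,0,-0.1],[0,0,-0.6],[0,0,-0.7],[0,0,-0.7],[0,0,-0.7],[0,0,0],[0,0,0],[0,0,0]], twist=[[0,0,0],[0,0,0],[0,0,0],[0,0,0],[0,0,0],[0,0,0.5],[0,0,0.58],[0,0,0]], gripper=[-1,-1,-1,-1,-1,-1,-1,-1])

```text
time: 44.75
tool_pos: [0.452, -0.2812, 0.4299]
ee_rot: [-3.142, -0.0, 1.583]
wrist_force: [0.3, -0.4, -3.4]
width: 0.0141
finger_force: 30.0
```

>>> play_rows(translation=[[0,0.75,0],[0,0.75,0],[0,0.75,0],[0,0.75,0],[0,0.76,0],[0,0,0]], twist=[[0,0,0],[0,0,0],[0,0,0],[0,0,0],[0,0,0],[0,0,0]], gripper=[-1,-1,-1,-1,-1,-1])

```text
time: 45.35
tool_pos: [0.6044, -0.2793, 0.4266]
ee_rot: [-3.137, -0.002, 1.586]
wrist_force: [-0.2, 0.5, -3.2]
width: 0.0136
finger_force: 30.0
```

>>> play_rows(translation=[[0.56,0,0],[0.56,0,0],[0.56,0,0],[0.56,0,0],[0.56,0,0],[0.56,0,0],[0.56,0,0],[0.56,0,0]], twist=[[0,0,0],[0,0,0],[0,0,0],[0,0,0],[0,0,0],[0,0,0],[0,0,0],[0,0,0]], gripper=[-1,-1,-1,-1,-1,-1,-1,-1])

```text
time: 46.15
tool_pos: [0.5984, -0.0986, 0.4307]
ee_rot: [3.14, -0.001, 1.583]
wrist_force: [-0.2, 0.3, -2.9]
width: 0.0136
finger_force: 30.0
```

>>> play_rows(translation=[[0,0,0],[0,0,0.2],[0,0,0.2],[0,0,0.1],[0,0,0],[0,0,0]], twist=[[0,0,0],[0,0,0],[0,0,0],[0,0,0],[0,0,0],[0,0,0]], gripper=[-1,-1,-1,-1,-1,-1])

```text
time: 46.75
tool_pos: [0.6003, -0.1009, 0.4094]
ee_rot: [-3.141, -0.0, 1.582]
wrist_force: [0.3, 0.3, -2.7]
width: 0.0137
finger_force: 30.0
```

>>> play_rows(translation=[[0,0.02,0.1],[0,0,0.1],[0,0,0.1],[0,0,0.1],[0,0,0.1],[0,0,0.1],[0,0,0.1],[0,0,0]], twist=[[0,0,0],[0,0,0],[0,0,0],[0,0,0],[0,0,0],[0,0,0],[0,0,0],[0,0,0]], gripper=[-1,-1,-1,-1,-1,-1,-1,-1])

```text
time: 47.55
tool_pos: [0.6009, -0.1002, 0.3809]
ee_rot: [-3.14, -0.0, 1.583]
wrist_force: [1.0, -0.4, -1.6]
width: 0.0137
finger_force: 30.0
```

>>> play_rows(translation=[[0,0,0.06],[0,0,0.03],[0,0,0.03],[0,0,0]], twist=[[0,0,0],[0,0,0],[0,0,0],[0,0,0]], gripper=[-1,-1,-1,-1])

```text
time: 47.95
tool_pos: [0.601, -0.1003, 0.3775]
ee_rot: [3.141, 0.0, 1.583]
wrist_force: [-1.0, 0.5, -0.6]
width: 0.0134
finger_force: 30.0
```

>>> play_rows(translation=[[0,0,0.02],[0,0,0.02],[0,0,0]], twist=[[0,0,0],[0,0,0],[0,0,0]], gripper=[-1,-1,-1])

```text
time: 48.25
tool_pos: [0.6008, -0.1002, 0.3774]
ee_rot: [3.14, 0.001, 1.583]
wrist_force: [-2.9, 0.2, 4.3]
width: 0.0139
finger_force: 30.0
```

>>> play_rows(translation=[[0,0,0],[0,0,0],[0,0,0],[0,0,0],[0,0,0],[0,0,0],[0,0,-0.2],[0,0,-0.4]], twist=[[0,0,0],[0,0,0],[0,0,0],[0,0,0],[0,0,0],[0,0,0],[0,0,0],[0,0,0]], gripper=[-0.5,0,0.3,0.6,0.6,0.6,0.6,0.6])

```text
time: 49.05
tool_pos: [0.6009, -0.1002, 0.3984]
ee_rot: [-3.138, -0.001, 1.583]
wrist_force: [-0.5, -0.6, -0.4]
width: 0.074
finger_force: 0.0
```

>>> play_rows(translation=[[0,0,-0.8],[0,0,-0.8],[0,0,0]], twist=[[0,0,0],[0,0,0],[0,0,0]], gripper=[0.6,0.6,0.6])

```text
time: 49.35
tool_pos: [0.6008, -0.1002, 0.4705]
ee_rot: [3.13, 0.003, 1.583]
wrist_force: [0.4, -0.3, 0.5]
width: 0.0754
finger_force: 0.0
```

>>> play_rows(translation=[[-0.88,-0.545,0],[-0.88,-0.545,0],[-0.88,-0.545,0],[-0.88,-0.545,0],[-0.88,-0.545,0],[-0.88,-0.545,0],[-0.88,-0.545,0],[-0.88,-0.545,0]], twist=[[0,0,0],[0,0,0],[0,0,0],[0,0,0],[0,0,0],[0,0,0],[0,0,0],[0,0,0]], gripper=[0.6,0.6,0.6,0.6,0.6,0.6,0.6,0.6])

```text
time: 50.15
tool_pos: [0.4289, -0.3851, 0.4629]
ee_rot: [-3.141, -0.0, 1.583]
wrist_force: [-0.7, -0.8, -0.0]
width: 0.0756
finger_force: 0.0
```

>>> play_rows(translation=[[0,0,0],[0,0,0],[0,0,0],[0,0,0]], twist=[[0,0,-0.9],[0,0,-0.9],[0,0,-0.75],[0,0,0]], gripper=[0.6,0.6,0.6,0.6])

```text
time: 50.55
tool_pos: [0.4298, -0.3841, 0.4627]
ee_rot: [-3.141, -0.001, 1.837]
wrist_force: [0.7, -0.3, -0.4]
width: 0.0754
finger_force: 0.0
```

Run:
```python
from h import *
st();find()
```

```text
t 50.55 pos [ 0.4298 -0.3841  0.4627] rot [-3.1411e+00 -9.0000e-04  1.8371e+00] F [ 0.7 -0.3 -0.4] w 0.0754 ff 0.0
wrist [([0.429, -0.3823, -0.0004], 0.6)]
scene [([0.607, -0.0006, 0.056], 0.98), ([0.6055, 0.1013, 0.0615], 0.85), ([0.6056, -0.1019, 0.0571], 0.81), ([0.4299, -0.3776, -0.0013], 0.55)]
[ 0.43  -0.378 -0.001] yaw deg 15.0 n 68 57 yr -0.423 -0.356 edge x 0.3928
side [([0.6052, -0.0988, 0.0591], 0.76), ([0.6045, 0.0991, 0.0608], 0.73), ([0.432, -0.3863, -0.0035], 0.68), ([0.6035, -0.0014, 0.0555], 0.57)]
```

>>> play_rows(translation=[[0.03,0,0.9],[0,0,0.9],[0,0,0.9],[0,0,0.6],[0,0,0.3],[0,0,0],[0,0,0],[0,0,0]], twist=[[0,0,0],[0,0,0],[0,0,0],[0,0,0],[0,0,0],[0,0,0],[0,0,0],[0,0,0]], gripper=[0.6,0.6,0.6,0.6,0.6,0.2,0,0])

```text
time: 51.65
tool_pos: [0.4301, -0.3832, 0.3218]
ee_rot: [3.14, 0.004, 1.838]
wrist_force: [-0.3, -0.5, 0.8]
width: 0.0547
finger_force: 0.0
```

>>> play_rows(translation=[[0,0,0],[0,0,0],[0,0,0],[0,0,0],[0,0,0],[0,0,0],[0,0,0],[0,0,0]], twist=[[0,0,0],[0,0,0],[0,0,0],[0,0,0],[0,0,0],[0,0,0],[0,0,0],[0,0,0]], gripper=[-1,-1,-1,-1,-1,-1,-1,-1])

```text
time: 52.45
tool_pos: [0.4298, -0.3827, 0.3194]
ee_rot: [3.141, -0.0, 1.838]
wrist_force: [0.7, 0.1, -0.5]
width: 0.0137
finger_force: 30.0
```

>>> play_rows(translation=[[0,0,-0.1],[0,0,-0.6],[0,0,-0.7],[0,0,-0.7],[0,0,-0.7],[0,0,0],[0,0,0],[0,0,0]], twist=[[0,0,0],[0,0,0],[0,0,0],[0,0,0],[0,0,0],[0,0,0.85],[0,0,0.85],[0,0,0.85]], gripper=[-1,-1,-1,-1,-1,-1,-1,-1])

```text
time: 53.25
tool_pos: [0.4296, -0.3827, 0.4313]
ee_rot: [-3.141, -0.0, 1.579]
wrist_force: [-0.1, 0.6, -2.6]
width: 0.0138
finger_force: 30.0
```

>>> play_rows(translation=[[0,0,0]], twist=[[0,0,0]], gripper=[-1])

```text
time: 53.35
tool_pos: [0.4296, -0.3828, 0.4309]
ee_rot: [-3.14, -0.001, 1.583]
wrist_force: [-0.0, -0.3, -2.0]
width: 0.0141
finger_force: 30.0
```

>>> play_rows(translation=[[0.57,0.544,0],[0.57,0.544,0],[0.57,0.544,0],[0.57,0.544,0],[0.57,0.544,0],[0.57,0.544,0],[0.57,0.544,0],[0.57,0.544,0]], twist=[[0,0,0],[0,0,0],[0,0,0],[0,0,0],[0,0,0],[0,0,0],[0,0,0],[0,0,0]], gripper=[-1,-1,-1,-1,-1,-1,-1,-1])

```text
time: 54.15
tool_pos: [0.6023, -0.1973, 0.4309]
ee_rot: [-3.14, -0.0, 1.585]
wrist_force: [-0.7, -0.2, -3.8]
width: 0.0139
finger_force: 30.0
```

>>> play_rows(translation=[[0,0,0],[0,0,0.2],[0,0,0.2],[0,0,0.1],[0,0,0],[0,0,0]], twist=[[0,0,0],[0,0,0],[0,0,0],[0,0,0],[0,0,0],[0,0,0]], gripper=[-1,-1,-1,-1,-1,-1])

```text
time: 54.75
tool_pos: [0.6012, -0.199, 0.4113]
ee_rot: [-3.141, 0.0, 1.582]
wrist_force: [-0.7, -1.1, -2.3]
width: 0.014
finger_force: 30.0
```

>>> play_rows(translation=[[0,0,0.1],[0,0,0.1],[0,0,0.1],[0,0,0.1],[0,0,0.1],[0,0,0.1],[0,0,0.1],[0,0,0]], twist=[[0,0,0],[0,0,0],[0,0,0],[0,0,0],[0,0,0],[0,0,0],[0,0,0],[0,0,0]], gripper=[-1,-1,-1,-1,-1,-1,-1,-1])

```text
time: 55.55
tool_pos: [0.6015, -0.1982, 0.3825]
ee_rot: [-3.14, -0.001, 1.583]
wrist_force: [0.1, -0.9, -3.2]
width: 0.0141
finger_force: 30.0
```

>>> play_rows(translation=[[0,0,0.05],[0,0,0.03],[0,0,0.03],[0,0,0]], twist=[[0,0,0],[0,0,0],[0,0,0],[0,0,0]], gripper=[-1,-1,-1,-1])

```text
time: 55.95
tool_pos: [0.6016, -0.1983, 0.3795]
ee_rot: [3.141, 0.0, 1.583]
wrist_force: [0.3, 0.5, -1.2]
width: 0.0137
finger_force: 30.0
```

>>> play_rows(translation=[[0,0,0.02],[0,0,0.01],[0,0,0]], twist=[[0,0,0],[0,0,0],[0,0,0]], gripper=[-1,-1,-1])

```text
time: 56.25
tool_pos: [0.6014, -0.1983, 0.3794]
ee_rot: [3.14, 0.001, 1.583]
wrist_force: [-2.9, 0.7, 4.8]
width: 0.0139
finger_force: 30.0
```

Seated. Release, retreat clear, and check everything.

>>> play_rows(translation=[[0,0,0],[0,0,0],[0,0,0],[0,0,0],[0,0,0],[0,0,0],[0,0,-0.2],[0,0,-0.4]], twist=[[0,0,0],[0,0,0],[0,0,0],[0,0,0],[0,0,0],[0,0,0],[0,0,0],[0,0,0]], gripper=[-0.5,0,0.3,0.6,0.6,0.6,0.6,0.6])

```text
time: 57.05
tool_pos: [0.6015, -0.1982, 0.4008]
ee_rot: [-3.139, -0.001, 1.583]
wrist_force: [-0.5, 0.8, -0.1]
width: 0.0732
finger_force: 0.0
```

>>> play_rows(translation=[[0,0,-0.8],[0,0,-0.8],[0,-0.5,-0.8],[-0.2,-0.8,-0.3],[-0.2,-0.8,0],[-0.2,-0.8,0],[0,-0.8,0],[0,0,0]], twist=[[0,0,0],[0,0,0],[0,0,0],[0,0,0],[0,0,0],[0,0,0],[0,0,0],[0,0,0]], gripper=[0.6,0.6,0.6,0.6,0.6,0.6,0.6,0.6])

```text
time: 57.85
tool_pos: [0.451, -0.2239, 0.5119]
ee_rot: [3.14, 0.002, 1.58]
wrist_force: [-0.5, -0.2, 0.0]
width: 0.0756
finger_force: 0.0
```

Run:
```python
from h import *
st();v=[]
for c in ('scene','side'):
    v.append(snap(c,c+'9.png'))
    for n in ('carrier_a','dummy','tray','shaft_hub'): print(c,n,[(np.round(d['centre'],4).tolist(),round(d['score'],2)) for d in robot.spot_point(n,c)])
cv2.imwrite('pics/c9.png',np.hstack([cv2.resize(v[0][130:330,160:360],(400,400)),cv2.resize(v[1][110:340,150:350],(400,460))[:400]])[:,:,::-1])
```

```text
t 57.85 pos [ 0.451  -0.2239  0.5119] rot [3.1399e+00 1.9000e-03 1.5803e+00] F [-0.5 -0.2  0. ] w 0.0756 ff 0.0
scene carrier_a [([0.6076, 0.0019, 0.06], 0.83), ([0.6052, 0.1002, 0.0594], 0.82), ([0.6069, -0.1941, 0.0552], 0.72), ([0.6077, -0.1014, 0.0566], 0.65), ([0.6381, -0.0426, 0.1632], 0.52)]
scene dummy [([0.439, -0.155, 0.0041], 0.92)]
scene tray [([0.4379, -0.1557, 0.0031], 0.94)]
scene shaft_hub [([0.5564, 0.2262, 0.1181], 0.55)]
side carrier_a [([0.6075, 0.0992, 0.0615], 0.82), ([0.6034, 0.0021, 0.0544], 0.79), ([0.6067, -0.0981, 0.0577], 0.74), ([0.6065, -0.2009, 0.0575], 0.71)]
side dummy [([0.4386, -0.1529, 0.0023], 0.86)]
side tray [([0.4348, -0.1465, -0.0011], 0.71)]
side shaft_hub [([0.5525, 0.2269, 0.1222], 0.87)]
```

View pics/c9.png

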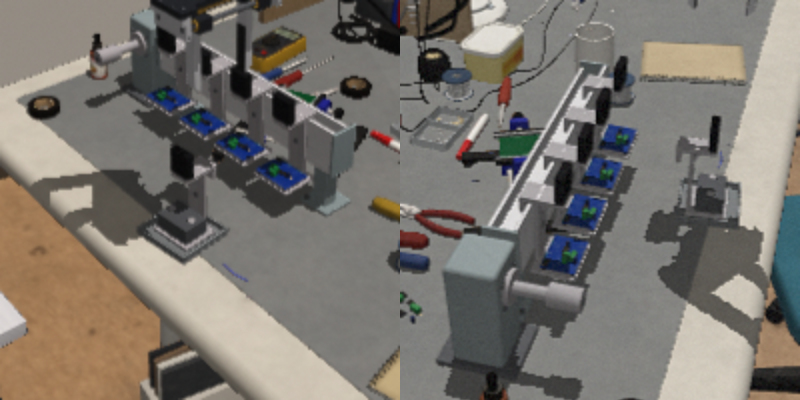

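All four carriers hang seated on the rail. The dummy stands upright in the tray, the shaft is home, and the tape, spool and bottle look undisturbed.

```bash
python3 -c "
from bench import robot
print(robot.close_job())"
```

```text
the job is handed in; nothing more can be done
None
```

The job is handed in: the dummy stands upright in the tray, the shaft was pulled to its stop and pushed fully home, all four board carriers hang seated on the rail, and the tape, spool and bottle were left alone.

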